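# Load the buffing arbor

### The arm

A 6-joint arm with a two-finger parallel gripper is mounted at the origin on the work surface; the furniture and walls round the work are solid. World frame = base frame: x ahead of the robot, y to its left, z up, the work surface at z = 0. Lengths are in m, angles in degrees, forces in N, time in s.
With the tool pointing down it reaches from about 0.325 to 0.775 m from the base axis. Payload 5.5 kg.
Tool frame: the origin (TCP) lies at the very end of the fingers, on their centre line; the grasp point (between the pads) lies tcp_to_grasp behind it (tcp_to_grasp is the distance from the TCP to the grasp point, in m); z points along the fingers, y is the line along which they close (so a half turn about z gives the same grasp; the last joint's range is limited). The gripper opens to 85 mm and grips with 20 to 120 N. Pads are 22 mm wide; open, the fingers measure 114 mm over their backs; the gripper's body (76 mm by 85 mm) begins 54 mm behind the grasp point. The pads swing forward as they close: fully open they stand 13 mm farther back than shut.
Start: joints at [71.923, 5.22, 70.514, -0, 104.267, -3.249], TCP at [0.154, 0.58, 0.231] pointing down, gripper open.
Joint ranges: [-164.24, 164.24], [-49.07, 125.15], [9.68, 141.18], [-86.29, 266.29], [3.28, 154.24], [-151.56, 151.56]. Speed limits (degrees/s): [147.25, 147.25, 172.46, 180, 180, 180].

### API

Orientations are given as a 3x3 rotation matrix whose columns are the frame's x, y, z axes.
In Python, from bench import observe, snapshot, close_job, recognise, tcp_to_grasp gives the robot as it stands. The module is installed in compiled form; this text tells all that it offers.
- The arm moves only by the shell command python3 -m inch 'ROWS' [OPENING]. ROWS is JSON, a list of rows, each a list of 6 numbers: the shift along the world's x, y, z in cm, then the turn, a rotation vector about the world's x, y, z in rad. In form: [[dx, dy, dz, rx, ry, rz], ...]. A call has 1 to 5 rows; each row shifts and turns the commanded pose from where the row before left it; what a row does not reach is not made up. A row lasts 1/8 s, in which the tool goes at most 62.5 mm and 10.7 degrees, less where a joint would pass 70% of its speed; a pose out of reach is approached as far as the arm can. A call with a gripper value outside its range is refused whole. OPENING is the opening, from 0 (shut) to 1 (fully open), set as the call begins (- or left out, the last holds). The fingers move at their own pace and stop on an object; the grip force is fixed at half the most. Time passes only in rows, so rows that do not move let the fingers close. It gives the time, the measured TCP pose, the force, the opening and the grip force at its end, in the units of the state.
- observe(): the state, without advancing time (a new reading comes with each control period).
- snapshot(name): name is "scene" or "top" or "wrist"; returns a dict with "pixels" (384x512x3 uint8, blue, green, red), "range_z" (384x512 float32, m along the optical axis (not along the pixel's ray), 0 where there is no reading), "vfov" (degrees; the focal length in pixels is half the picture's height over the tangent of half this angle, whatever the lens; pixels are square), "cx", "cy" (the principal point, pixels), "R" (3x3) and "t" (3): a world point X has camera coordinates R X + t; the wrist camera has in their place "tool_from_camera" (4x4, takes a point from camera to tool coordinates, whose origin is the TCP and whose axes are the flange's). Camera axes: x right, y down, z forward; pixel columns grow to the right and rows downward; lengths in m; the calibration is good to about 2 mm. A picture is of the moment at which its call begins: read the wrist's pose just before it.
- close_job(): hands the job in; it is judged then, once.
Trained networks look in a picture, given as the dict that the camera call returned (one of the last four; its "shot" number tells which), for a name from the list of things; names that differ only in an ending like _2 or _b are one class to them, and where a whole thing is asked for, a point or a joint stands for the part that bears it (a point fixed in the world has none). Each returns a list of dicts, best first, with "confidence" (0 to 1); they miss things now and then, are a little off and sometimes report something else, mostly with a low value. They report only what shows in the picture. A call takes as long as a camera call. They do not tell look-alikes from the thing itself.
- recognise(picture, target): "position" ([x, y, z] in m, in world coordinates, good to about 4 mm: the middle of the surface that is visible of it).
The state is a dict: "clock": time; "joint_positions": joint angles; "joint_vel": joint speeds; "tau": joint torques, N m; "tcp_pos": TCP position; "tcp_rot": TCP orientation; "contact_force": force on the tool from outside, world axes, zero at the start; "ft_torque": the same for the moment, N m; "grip_width": opening from 0.0 (shut) to 1.0 (fully open); "grip_force": force on a finger pad.
Only numpy, scipy, OpenCV 4.12 (cv2) and the standard library are available. Lean on these libraries where they do the work, as an engineer would, in place of code of your own. Each camera call takes 0.05 s, during which the arm holds its last target. There are 200 camera calls.

### The job

Load the upright buffing arbor: slide the large felt wheel down onto the stand's shoulder first, then the plain metal spacer ring, then the small felt wheel, and finish with the knurled cap, each one seated flat on the one below. Leave the oil bottle, the tan thread spool and the red jar where they stand.

Things in the scene. Friction and masses are not known exactly. Their poses are not given: they have to be found in the camera images.
- arbor_stand: buffing stand fixed to the table: round grey foot 104 mm across, 14 mm high; pedestal 40 mm across; round shoulder 47 mm across, top 45 mm above the table; from there a vertical steel arbor, 14 mm across and 62 mm tall (last 8 mm taper to a 6 mm tip, 107 mm above the table). Origin: centre of the foot's underside, on the arbor's axis; z up
- seat (a point): centre of the top of the stand's shoulder, on the arbor's axis, 45 mm above the table, where the arbor starts; z up
- big_wheel: large grey felt buffing wheel, lying flat: 62 mm across, 22 mm thick, through bore 22 mm. Origin: centre of its underside, on the bore's axis; z up
- spacer: plain bright metal spacer ring, lying flat: 36 mm across, 16 mm high, through bore 22 mm. Origin: centre of its underside; z up
- small_wheel: small grey felt buffing wheel, lying flat: 50 mm across, 16 mm thick, through bore 22 mm. Origin: centre of its underside; z up
- cap: dark steel cap with knurled side and closed top, standing with its open end down: 38 mm across (40 mm over the knurl), 28 mm high, blind bore 22 mm wide and 15 mm deep from below. When it is home, the arbor's top 8 mm reach into the bore. Origin: centre of its underside; z up
- oil_bottle: bystander: small oil bottle with a red nozzle, 32 mm across, 90 mm high, loose. Origin: centre of its underside
- spool_tan: bystander: spool of tan thread with white ends, 47 mm across, 32 mm high, loose. Origin: centre of its underside
- grease_jar: bystander: red jar, 69 mm across, 55 mm high, loose. Origin: centre of its underside
Not all that is in view belongs to the job. Leave any turquoise look-alike of the big_wheel alone.

How it is judged (in metres and radians):
On the way, in this order (a step that is already met when the one before it is completed fails the run):
1. the large felt wheel lies flat on the stand's shoulder (horizontal distance between big_wheel and seat below 0.008 m and z of big_wheel in the frame of seat between -0.004 and 0.004 m and angle between big_wheel's own z axis and vertical below 0.12 rad), for 0.2 s.
2. the spacer lies on the large wheel (horizontal distance between spacer and seat below 0.008 m and z of spacer in the frame of seat between 0.018 and 0.026 m and angle between spacer's own z axis and vertical below 0.12 rad), for 0.2 s.
3. the small felt wheel lies on the spacer (horizontal distance between small_wheel and seat below 0.008 m and z of small_wheel in the frame of seat between 0.034 and 0.042 m and angle between small_wheel's own z axis and vertical below 0.12 rad), for 0.2 s.
4. the cap sits on the small wheel (horizontal distance between cap and seat below 0.008 m and z of cap in the frame of seat between 0.05 and 0.058 m and angle between cap's own z axis and vertical below 0.12 rad), for 0.2 s.
At the end, for the whole second after the job is handed in: On the arbor, from the bottom: large wheel, spacer, small wheel, cap, their undersides 0, 22, 38 and 54 mm above the shoulder (each within 4 mm), within 8 mm of the arbor's axis, tilted less than 0.12 rad, and at rest (under 0.02 m/s) (all of step 1 and all of step 2 and all of step 3 and all of step 4 and linear speed of each of big_wheel, spacer, small_wheel, cap below 0.02 m/s); the robot touches nothing.
It fails at once if a bystander (oil bottle, tan spool or red jar) is moved more than 30 mm (distance of any of oil_bottle, spool_tan, grease_jar from where it was at the start of the episode above 0.03 m).
It also fails if it takes over 104 s, if anything falls off the work surface, if the arm or the gripper's body presses on something with over 40 N, if the wrist force passes 120 N, or if a joint passes its speed limit or range.

## Working session

There is one attempt and no reset: what is moved stays moved. The work goes in short steps, Python scripts to look and compute and a shell command to move; the robot and the scene stay as the last step left them, time stands still between calls to the robot, and variables do not carry over. Pictures are saved under pics/ and viewed, at most 14 in all, crops included, and the job is handed in when it is done.

```bash
mkdir -p pics; python3 - <<'E'
from bench import *
import cv2,numpy as np
print(tcp_to_grasp); s=observe(); print({k:np.round(v,3).tolist() for k,v in s.items()})
for n in ["top","scene"]:
    p=snapshot(n); cv2.imwrite(f"pics/{n}0.png",p["pixels"])
    for t in ["arbor_stand","big_wheel","spacer","small_wheel","cap","oil_bottle","spool_tan","grease_jar"]:
        for d in recognise(p,t): 
            c=p["R"]@d["position"]+p["t"]; f=192/np.tan(np.radians(p["vfov"]/2))
            print(n,t,np.round(d["position"],3),round(d["confidence"],2),np.round([p["cx"]+f*c[0]/c[2],p["cy"]+f*c[1]/c[2]]))
E
```

```text
0.0187
{'clock': 0.0, 'joint_positions': [71.924, 5.264, 70.583, -0.0, 104.266, -3.25], 'joint_vel': [0.051, 0.004, 0.022, -0.009, -0.007, 0.128], 'tau': [0.003, -45.873, -41.803, 0.0, 0.011, 0.0], 'tcp_pos': [0.153, 0.58, 0.23], 'tcp_rot': [[-0.967, 0.256, -0.001], [0.256, 0.967, -0.002], [0.0, -0.002, -1.0]], 'contact_force': [-0.097, -0.591, -0.199], 'ft_torque': [0.06, -0.014, 0.013], 'grip_force': 0.0, 'grip_width': 0.999}
top arbor_stand [0.421 0.24  0.011] 0.56 [132. 209.]
top big_wheel [ 0.444 -0.605  0.029] 0.85 [392. 200.]
top big_wheel [ 0.423 -0.513  0.022] 0.73 [363. 207.]
top big_wheel [ 0.438 -0.269  0.023] 0.65 [288. 202.]
top big_wheel [ 0.542 -0.324  0.022] 0.53 [304. 171.]
top spacer [0.42  0.243 0.013] 0.48 [130. 209.]
top spacer [ 0.393 -0.194  0.015] 0.38 [265. 216.]
top small_wheel [0.522 0.094 0.014] 0.69 [177. 178.]
top cap [ 0.382 -0.36   0.027] 0.47 [316. 220.]
top cap [0.523 0.092 0.013] 0.17 [177. 178.]
top oil_bottle [ 0.494 -0.434  0.053] 0.42 [340. 184.]
top spool_tan [0.407 0.024 0.034] 0.75 [197. 212.]
top spool_tan [0.522 0.092 0.016] 0.32 [177. 178.]
top grease_jar [ 0.404 -0.056  0.049] 0.57 [222. 213.]
scene arbor_stand [0.416 0.242 0.058] 0.51 [160. 169.]
scene big_wheel [ 0.416 -0.519  0.021] 0.78 [327. 277.]
scene big_wheel [ 0.441 -0.62   0.018] 0.71 [368. 293.]
scene big_wheel [ 0.432 -0.281  0.017] 0.69 [265. 237.]
scene big_wheel [ 0.533 -0.339  0.019] 0.53 [306. 232.]
scene spacer [ 0.388 -0.197  0.01 ] 0.55 [234. 233.]
scene small_wheel [0.517 0.083 0.012] 0.41 [212. 187.]
scene cap [ 0.377 -0.373  0.022] 0.6 [273. 257.]
scene spool_tan [0.4   0.014 0.029] 0.68 [194. 200.]
scene grease_jar [ 0.394 -0.078  0.037] 0.9 [210. 209.]
scene grease_jar [ 0.481 -0.454  0.033] 0.55 [325. 251.]
```

View pics/top0.png

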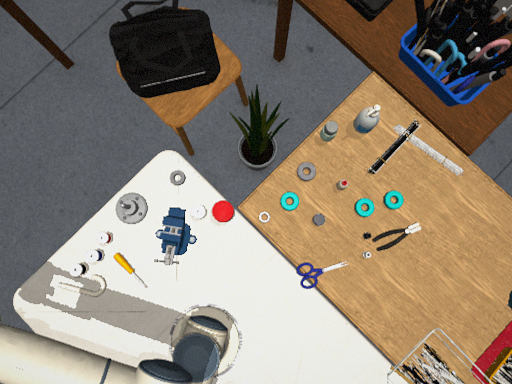

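View pics/scene0.png

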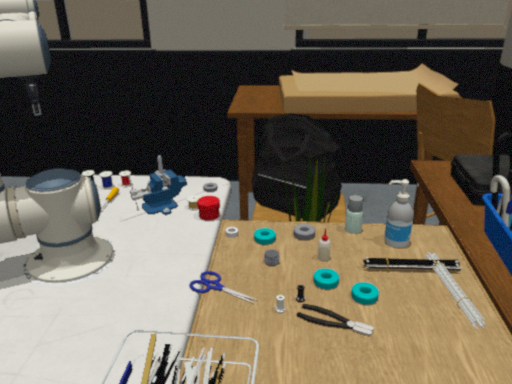

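The top view shows four candidates for the large wheel. Three are turquoise look-alikes, at (289,201), (365,207) and (394,200). The grey wheel at (306,171) is the one I want, at world (0.54,-0.32). The other things in the top view:
- small wheel (177,178), with no other grey ring like it; the stand at (131,208) also got labelled as the spacer
- spacer (264,217)
- cap (319,220)
- oil bottle (342,184)
- spool (198,212)
- red jar (222,212)
- a blue vise at (176,235), which is an obstacle

The scene view agrees, with the grey wheel at (304,232).

Next I fly to the big wheel. On the way I take a wrist picture of the stand.

```bash
cat > h.py <<'E'
from bench import *
import cv2,numpy as np
def cloud(n):
    s=observe(); p=snapshot(n); f=192/np.tan(np.radians(p["vfov"]/2)); z=p["range_z"].astype(float)
    v,u=np.mgrid[:384,:512]; P=np.stack([(u-p["cx"])*z/f,(v-p["cy"])*z/f,z],-1)
    if n=="wrist":
        T=np.array(p["tool_from_camera"]); P=(P@T[:3,:3].T+T[:3,3])@np.array(s["tcp_rot"]).T+s["tcp_pos"]
    else: P=(P-p["t"])@np.array(p["R"])
    P[z==0]=np.nan; return p,P
def fit(P,g,zt,tol=.004,r=.05):
    m=(np.hypot(P[...,0]-g[0],P[...,1]-g[1])<r)&(abs(P[...,2]-zt)<tol)
    m=cv2.morphologyEx(m.astype(np.uint8),cv2.MORPH_OPEN,np.ones((2,2)))>0
    Q=P[m]
    if len(Q)<5: return None
    c,R=cv2.minEnclosingCircle(Q[:,:2].astype(np.float32)); return np.round(c,4),round(2*R,4),np.round(np.median(Q[:,2]),4),len(Q)
E
python3 - <<'E'
from h import *
p,P=cloud("top")
for n,g,z in [("foot",(.42,.242),.014),("big",(.542,-.324),.022),("spacer",(.393,-.194),.016),("small",(.522,.094),.016),("cap",(.382,-.36),.028),("jar",(.404,-.056),.055),("spool",(.407,.024),.032)]: print(n,fit(P,g,z,.006,.06))
m=(P[...,0]>.15)&(P[...,0]<.65)&(abs(P[...,1])<.7)&(P[...,2]>.06)&(P[...,2]<.5)
h=np.argwhere(m&(np.arange(512)[None]<330)&(np.hypot(P[...,0],P[...,1])>.25))
for y in np.arange(-.7,.7,.05):
    k=m&(abs(P[...,1]-y-.025)<.025)&(np.hypot(P[...,0],P[...,1])>.25)
    if k.sum(): print(round(y,2),k.sum(),"zmax",P[k][:,2].max().round(3),"x",P[k][:,0].min().round(2),P[k][:,0].max().round(2))
E
python3 -m inch '[[4,-4,2,0,0,0],[4,-4,2,0,0,0],[4,-4,0,0,0,0],[4,-4,0,0,0,0],[4,-4,0,0,0,0]]' 1
python3 -m inch '[[2,-5,0,0,0,0],[0,-5,0,0,0,0],[0,0,0,0,0,0]]'
python3 - <<'E'
from h import *
p,P=cloud("wrist"); cv2.imwrite("pics/w1.png",p["pixels"])
print(observe()["tcp_pos"],np.array(p["tool_from_camera"]).round(3),P[192,256])
print(fit(P,(.42,.242),.014,.005,.065),fit(P,(.42,.242),.045,.005,.04),fit(P,(.42,.242),.1,.01,.02))
E
```

```text
foot (array([0.4225, 0.2414]), 0.1034, np.float64(nan), 434)
big (array([ 0.5394, -0.3362]), 0.0659, np.float64(nan), 201)
spacer (array([ 0.391 , -0.1931]), 0.0345, np.float64(0.0122), 50)
small (array([0.5226, 0.0904]), 0.0478, np.float64(nan), 124)
cap (array([ 0.3828, -0.3716]), 0.0423, np.float64(nan), 102)
jar (array([ 0.4426, -0.0565]), 0.1325, np.float64(nan), 338)
spool (array([0.4088, 0.0198]), 0.0466, np.float64(0.0308), 152)
-0.5 2 zmax 0.067 x 0.49 0.49
-0.45 29 zmax 0.097 x 0.49 0.65
-0.4 8 zmax 0.094 x 0.65 0.65
-0.15 3 zmax 0.115 x 0.64 0.65
-0.1 2 zmax 0.062 x 0.43 0.44
-0.05 1 zmax 0.06 x 0.42 0.42
0.05 553 zmax 0.112 x 0.24 0.42
0.1 370 zmax 0.125 x 0.24 0.42
0.2 32 zmax 0.11 x 0.42 0.43
clock: 1.58
tcp_pos: [0.3546, 0.3786, 0.2715]
tcp_rot: [[-0.967, 0.256, 0.001], [0.256, 0.967, 0.001], [-0.0, 0.001, -1.0]]
contact_force: [0.6, 0.1, 0.2]
grip_width: 0.994
grip_force: 0.0
clock: 1.95
tcp_pos: [0.3741, 0.2776, 0.2721]
tcp_rot: [[-0.966, 0.26, 0.002], [0.26, 0.966, 0.0], [-0.001, 0.001, -1.0]]
contact_force: [0.2, 0.6, 1.3]
grip_width: 0.999
grip_force: 0.0
[0.37388947 0.27906073 0.27189491] [[-0.001 -0.96  -0.28   0.071]
 [ 1.    -0.    -0.     0.   ]
 [ 0.    -0.28   0.96  -0.142]
 [ 0.     0.     0.     1.   ]] [0.42064912 0.26864785 0.01682482]
(array([0.4263, 0.2463]), 0.1036, np.float64(nan), 2171) (array([0.4292, 0.246 ]), 0.0601, np.float64(nan), 682) (array([0.4396, 0.2382]), 0.0524, np.float64(0.1009), 125)
```

View pics/w1.png

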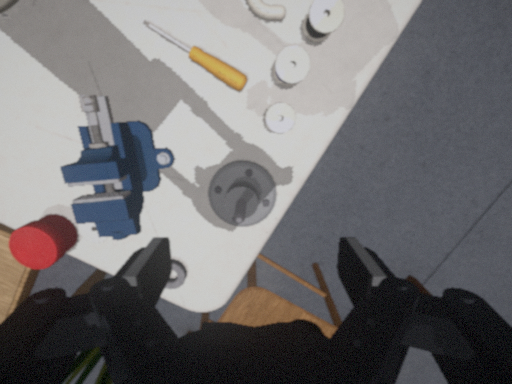

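The wrist view shows the stand at (240,192) with its arbor clear. The vise is at (115,180), the small wheel at (175,273) and the jar at (43,242). I'll remeasure the stand with the arm settled, then go to the big wheel.

```bash
sed -i 's/np.ones((2,2)))>0/np.ones((3,3)))>0; m\&=np.isfinite(P[...,0])\&(abs(P[...,2]-zt)<tol)/' h.py
python3 -m inch '[[0,0,0,0,0,0],[0,0,0,0,0,0]]' >/dev/null
python3 - <<'E'
from h import *
p,P=cloud("wrist")
f=lambda *a:print(fit(P,*a))
f((.424,.243),.014,.004,.06);f((.424,.243),.045,.004,.03);f((.424,.243),.103,.006,.02);f((.424,.243),.08,.015,.02);f((.5226,.0904),.016)
p,P=cloud("top");print("top");
f((.424,.243),.014,.005,.06);f((.5226,.0904),.016);f((.541,-.33),.022);f((.3828,-.37),.028,.006);f((.391,-.194),.016,.005)
E
python3 -m inch '[[3,-6,0,0,0,0],[3,-6,0,0,0,0],[3,-6,0,0,0,0],[2,-6,0,0,0,0],[0,-6,0,0,0,0]]'
python3 -m inch '[[0,-6,0,0,0,0],[0,-6,0,0,0,0],[0,-6,-2,0,0,0],[0,-6,-2,0,0,0],[1,-5,-2,0,0,0]]'
python3 -m inch '[[0,0,0,0,0,0],[0,0,0,0,0,0]]'
python3 - <<'E'
from h import *
p,P=cloud("wrist"); cv2.imwrite("pics/w2.png",p["pixels"])
f=lambda *a:print(fit(P,*a))
f((.541,-.33),.022);f((.3828,-.37),.028);f((.391,-.194),.016)
E
```

```text
(array([0.4219, 0.2451]), 0.0968, np.float64(0.0122), 1868)
(array([0.4217, 0.2459]), 0.0473, np.float64(0.0443), 656)
(array([0.4219, 0.2459]), 0.0139, np.float64(0.1025), 98)
(array([0.4214, 0.246 ]), 0.014, np.float64(0.0799), 82)
(array([0.524, 0.101]), 0.0463, np.float64(0.015), 225)
top
(array([0.4266, 0.2414]), 0.0958, np.float64(0.013), 257)
(array([0.5179, 0.0893]), 0.0438, np.float64(0.016), 18)
(array([ 0.5428, -0.3271]), 0.0539, np.float64(0.0216), 49)
(array([ 0.3846, -0.3668]), 0.0376, np.float64(0.028), 102)
None
clock: 2.98
tcp_pos: [0.4779, -0.0085, 0.2704]
tcp_rot: [[-0.967, 0.255, -0.001], [0.255, 0.967, 0.0], [0.001, -0.0, -1.0]]
contact_force: [-0.0, -0.3, 0.4]
grip_width: 0.998
grip_force: 0.0
clock: 3.6
tcp_pos: [0.4872, -0.2975, 0.2112]
tcp_rot: [[-0.967, 0.256, 0.0], [0.256, 0.967, -0.0], [-0.0, -0.0, -1.0]]
contact_force: [1.6, 1.1, 0.8]
grip_width: 0.999
grip_force: 0.0
clock: 3.85
tcp_pos: [0.4875, -0.2951, 0.2115]
tcp_rot: [[-0.967, 0.256, -0.0], [0.256, 0.967, 0.001], [0.001, 0.001, -1.0]]
contact_force: [-0.4, 0.8, 0.8]
grip_width: 0.997
grip_force: 0.0
(array([ 0.5401, -0.3283]), 0.0614, np.float64(0.021), 1376)
(array([ 0.3817, -0.3653]), 0.0377, np.float64(0.0271), 936)
(array([ 0.391 , -0.1895]), 0.0364, np.float64(0.015), 573)
```

View pics/w2.png

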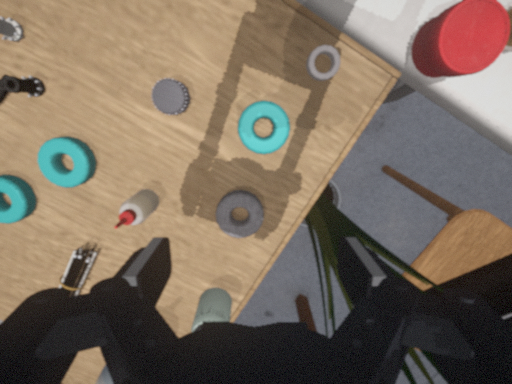

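The grey wheel at (240,213) measures 61.4 mm across with its top at 21 mm, which matches. The turquoise ring at (263,127) and the two on the left aren't touched. Spacer (324,62), cap (170,97). Going for the grasp.

```bash

python3 -m inch '[[2.6,-1.6,0,0,0,0],[2.65,-1.7,0,0,0,0],[0,0,-5,0,0,0],[0,0,-5,0,0,0],[0,0,-5,0,0,0]]'
python3 -m inch '[[0,0,-3,0,0,0],[0,0,0,0,0,0]]'
python3 -m inch '[[0,0,-1.5,0,0,0],[0,0,-1.5,0,0,0],[0,0,0,0,0,0]]'
```

```text
clock: 4.53
tcp_pos: [0.5409, -0.3272, 0.062]
tcp_rot: [[-0.967, 0.254, 0.002], [0.254, 0.967, -0.001], [-0.003, -0.001, -1.0]]
contact_force: [0.3, -0.2, 0.1]
grip_width: 0.997
grip_force: 0.0
clock: 4.78
tcp_pos: [0.5389, -0.3262, 0.0297]
tcp_rot: [[-0.967, 0.254, -0.004], [0.254, 0.967, 0.003], [0.004, 0.002, -1.0]]
contact_force: [-0.4, -0.0, 0.4]
grip_width: 1.001
grip_force: 0.0
clock: 5.15
tcp_pos: [0.539, -0.328, 0.0004]
tcp_rot: [[-0.967, 0.256, -0.002], [0.256, 0.967, 0.001], [0.002, 0.001, -1.0]]
contact_force: [-0.1, 0.2, 0.9]
grip_width: 0.997
grip_force: 0.0
```

```bash

python3 -m inch '[[0,0,0.1,0,0,0],[0,0,0,0,0,0],[0,0,0,0,0,0],[0,0,0,0,0,0],[0,0,0,0,0,0]]' 0
python3 -m inch '[[0,0,4,0,0,0],[0,0,5,0,0,0],[0,0,5,0,0,0],[0,0,5,0,0,0],[0,0,0,0,0,0]]'
```

```text
clock: 5.78
tcp_pos: [0.5405, -0.3292, 0.0045]
tcp_rot: [[-0.967, 0.256, 0.002], [0.256, 0.967, -0.002], [-0.003, -0.001, -1.0]]
contact_force: [-0.8, -0.1, 6.2]
grip_width: 0.631
grip_force: 63.6
clock: 6.4
tcp_pos: [0.5412, -0.3296, 0.1989]
tcp_rot: [[-0.967, 0.256, 0.008], [0.256, 0.967, -0.005], [-0.009, -0.003, -1.0]]
contact_force: [-0.4, 0.6, -0.8]
grip_width: 0.632
grip_force: 63.8
```

```bash

python3 - <<'E'
from h import *
p,P=cloud("wrist"); cv2.imwrite("pics/w3.png",p["pixels"]); s=observe(); t=s["tcp_pos"];print(t)
for z in np.arange(t[2]+.03,t[2]-.02,-.005): print(round(z-t[2],3),fit(P,t[:2],z,.003,.06))
E
```

```text
[ 0.54039938 -0.32907398  0.19515435]
0.03 (array([ 0.5346, -0.3277]), 0.0819, np.float64(0.2252), 441)
0.025 (array([ 0.5348, -0.3277]), 0.0819, np.float64(0.2202), 370)
0.02 (array([ 0.5345, -0.3278]), 0.0815, np.float64(0.2153), 8345)
0.015 (array([ 0.5347, -0.3281]), 0.0772, np.float64(0.2109), 1047)
0.01 (array([ 0.5305, -0.32  ]), 0.0534, np.float64(0.2052), 440)
0.005 (array([ 0.5321, -0.327 ]), 0.0437, np.float64(0.2009), 164)
-0.0 None
-0.005 None
-0.01 None
-0.015 None
```

View pics/w3.png

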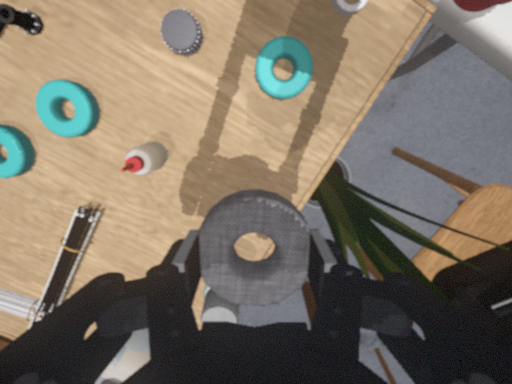

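The wheel is held between the pads with its bore at (255,247). I'll measure where the bore sits relative to the TCP.

```bash
cat >> h.py <<'E'
def bore(P,g,zt,tol=.004,r=.04):
    m=((np.hypot(P[...,0]-g[0],P[...,1]-g[1])<r)&(abs(P[...,2]-zt)<tol)).astype(np.uint8)
    cs,h=cv2.findContours(m,cv2.RETR_CCOMP,cv2.CHAIN_APPROX_NONE)
    out=[]
    for c,k in zip(cs,h[0]):
        if k[3]>=0 and len(c)>25:
            Q=P[c[:,0,1],c[:,0,0]]; Q=Q[np.isfinite(Q[:,0])]
            x,*_=np.linalg.lstsq(np.c_[2*Q[:,:2],np.ones(len(Q))],(Q[:,:2]**2).sum(1),rcond=None)
            out.append((x[:2].round(4),(2*np.sqrt(x[2]+x[:2]@x[:2])).round(4),Q[:,2].mean().round(4)))
    return out
E
python3 - <<'E'
from h import *
p,P=cloud("wrist"); t=observe()["tcp_pos"];print(t)
print(bore(P,t[:2],t[2]+.02))
m=np.zeros(P.shape[:2],bool);m[190:300,205:305]=1;m&=abs(P[...,2]-t[2]-.02)<.006
Q=P[m];A=np.c_[Q[:,:2]-t[:2],np.ones(len(Q))];c=np.linalg.lstsq(A,Q[:,2],rcond=None)[0];print("tilt",c[:2],c[2]-t[2])
E
```

```text
[ 0.53966781 -0.32859519  0.19238816]
[(array([ 0.5401, -0.3289]), np.float64(0.0253), np.float64(0.2094))]
tilt [ 0.01189864 -0.00378422] 0.018881625254620338
```

Centred and flat, with the underside about 3 mm below the TCP. Taking it to the stand.

```bash

python3 -m inch '[[-1,5,0,0,0,0],[-1,5,0,0,0,0],[-1,5,0,0,0,0],[-1,5,0,0,0,0],[-1,5,0,0,0,0]]'
python3 -m inch '[[-1,5,0,0,0,0],[-1,5,0,0,0,0],[-1,5,0,0,0,0],[-1,5,0,0,0,0],[-1,5,0,0,0,0]]' >/dev/null
python3 -m inch '[[-1,4,0,0,0,0],[-0.8,3.5,0,0,0,0],[0,0,0,0,0,0],[0,0,0,0,0,0],[0,0,0,0,0,0]]'
python3 - <<'E'
from h import *
p,P=cloud("wrist"); t=observe()["tcp_pos"];print(t,bore(P,t[:2],t[2]+.019),fit(P,(.4218,.2459),.103,.006,.02))
E
```

```text
clock: 7.12
tcp_pos: [0.4881, -0.0768, 0.1896]
tcp_rot: [[-0.967, 0.256, -0.005], [0.256, 0.967, 0.001], [0.005, 0.0, -1.0]]
contact_force: [0.4, 1.0, -1.9]
grip_width: 0.632
grip_force: 63.8
clock: 8.38
tcp_pos: [0.4218, 0.2454, 0.1919]
tcp_rot: [[-0.966, 0.257, -0.001], [0.257, 0.966, -0.001], [0.001, -0.001, -1.0]]
contact_force: [-0.5, -0.9, -1.2]
grip_width: 0.631
grip_force: 63.9
[0.42188314 0.24546237 0.19226705] [(array([0.4218, 0.2455]), np.float64(0.027), np.float64(0.2079))] (array([0.416 , 0.2467]), 0.0033, np.float64(0.0995), 12)
```

```bash

python3 -m inch '[[0,0.05,-4,0,0,0],[0,0,-2.5,0,0,0],[0,0,-2,0,0,0],[0,0,-2,0,0,0],[0,0,-1.5,0,0,0]]'
python3 -m inch '[[0,0,-1.2,0,0,0],[0,0,-0.6,0,0,0],[0,0,0,0,0,0]]'
```

```text
clock: 9.05
tcp_pos: [0.4217, 0.2468, 0.0718]
tcp_rot: [[-0.967, 0.256, -0.0], [0.256, 0.967, -0.0], [0.0, -0.0, -1.0]]
contact_force: [-0.0, 0.3, -1.6]
grip_width: 0.631
grip_force: 63.9
clock: 9.43
tcp_pos: [0.4216, 0.247, 0.0546]
tcp_rot: [[-0.967, 0.256, -0.0], [0.256, 0.967, -0.0], [0.0, -0.0, -1.0]]
contact_force: [-0.6, -0.0, -1.2]
grip_width: 0.632
grip_force: 63.9
```

```bash

python3 -m inch '[[0,0,-0.2,0,0,0],[0,0,-0.2,0,0,0],[0,0,-0.1,0,0,0],[0,0,0,0,0,0]]'
```

```text
clock: 9.93
tcp_pos: [0.4217, 0.247, 0.0497]
tcp_rot: [[-0.967, 0.256, -0.0], [0.256, 0.967, 0.0], [0.0, 0.0, -1.0]]
contact_force: [0.0, -0.1, -1.8]
grip_width: 0.631
grip_force: 63.9
```

```bash

python3 -m inch '[[0,0,-0.1,0,0,0],[0,-0.1,0,0,0,0],[0,0,0,0,0,0]]'|grep -E 'tcp_pos|contact'
python3 -m inch '[[0,0,-0.1,0,0,0],[0,0,-0.1,0,0,0],[0,0,0,0,0,0]]'|grep -E 'tcp_pos|contact'
```

```text
tcp_pos: [0.422, 0.2465, 0.0495]
contact_force: [-1.7, 2.4, 4.2]
tcp_pos: [0.422, 0.2466, 0.0494]
contact_force: [-6.1, -0.0, 15.5]
```

The wheel is seated: it made contact at the same TCP offset it had when it stood on the table. Releasing, lifting and checking.

```bash

python3 -m inch '[[0,0,0.1,0,0,0],[0,0,0,0,0,0],[0,0,0,0,0,0],[0,0,0,0,0,0]]' 1 |grep -E 'tcp_pos|contact|width'
python3 -m inch '[[0,0,3,0,0,0],[0,0,5,0,0,0],[0,0,5,0,0,0],[0,0,2,0,0,0],[-4,0,0,0,0,0]]' >/dev/null
python3 -m inch '[[0,0,0,0,0,0],[0,0,0,0,0,0]]' |grep -E 'tcp_pos|contact|width'
python3 - <<'E'
from h import *
p,P=cloud("wrist"); cv2.imwrite("pics/w4.png",p["pixels"]); print(bore(P,(.422,.246),.067),fit(P,(.422,.246),.067,.004,.045),fit(P,(.4218,.2459),.103,.006,.02))
E
```

```text
tcp_pos: [0.4215, 0.2458, 0.0473]
contact_force: [0.8, -0.5, -0.8]
grip_width: 1.0
tcp_pos: [0.3818, 0.2458, 0.1968]
contact_force: [0.8, -0.5, -0.8]
grip_width: 0.999
[(array([0.426 , 0.2453]), np.float64(0.0298), np.float64(0.0649))] (array([0.422 , 0.2463]), 0.0613, np.float64(0.066), 1910) (array([0.4226, 0.2458]), 0.0135, np.float64(0.1026), 161)
```

View pics/w4.png

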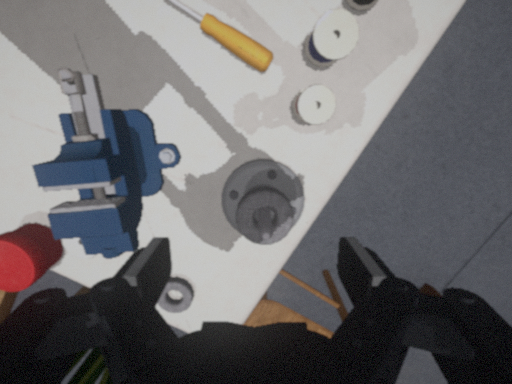

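The big wheel is on the shoulder at (265,215): top at 66 mm, diameter 61 mm, 0.4 mm off axis. Now the spacer.

```bash

python3 -m inch '[[0,-5,0,0,0,0],[0,-5,0,0,0,0],[0,-5,0,0,0,0],[0,-5,0,0,0,0],[0,-5,0,0,0,0]]' >/dev/null
python3 -m inch '[[0,-5,0,0,0,0],[0,-5,0,0,0,0],[0,-5,0,0,0,0],[-1,-3.5,0,0,0,0],[0,0,0,0,0,0]]' 0.7 >/dev/null
python3 -m inch '[[0,0,0,0,0,0]]' |grep -E 'tcp_pos|contact|width'
python3 - <<'E'
from h import *
p,P=cloud("wrist"); print(observe()["tcp_pos"],fit(P,(.391,-.1895),.015,.004,.03),bore(P,(.391,-.1895),.015,.004,.03),fit(P,(.4,-.06),.054,.004,.06))
E
```

```text
tcp_pos: [0.3718, -0.189, 0.1973]
contact_force: [0.2, 0.3, 0.7]
grip_width: 0.701
[ 0.37194652 -0.18857453  0.19748218] (array([ 0.3907, -0.1894]), 0.036, np.float64(0.0149), 441) [(array([ 0.3902, -0.1893]), np.float64(0.0226), np.float64(0.014))] (array([ 0.4075, -0.057 ]), 0.0693, np.float64(0.053), 3274)
```

```bash

python3 -m inch '[[1.9,-0.05,-4,0,0,0],[0,0,-5,0,0,0],[0,0,-5,0,0,0],[0,0,-3,0,0,0],[0,0,-1.5,0,0,0]]' >/dev/null
python3 -m inch '[[0,0,-0.8,0,0,0],[0,0,0,0,0,0],[0,0,0,0,0,0]]' |grep -E 'tcp_pos|contact|width'
python3 -m inch '[[0,0,0,0,0,0],[0,0,0,0,0,0],[0,0,0,0,0,0],[0,0,0,0,0,0]]' 0 |grep -E 'tcp_pos|contact|width|grip'
```

```text
tcp_pos: [0.3915, -0.19, 0.0062]
contact_force: [-0.8, 0.0, 0.4]
grip_width: 0.705
tcp_pos: [0.3913, -0.19, 0.006]
contact_force: [-0.7, 0.3, 5.5]
grip_width: 0.358
grip_force: 59.1
```

```bash

python3 -m inch '[[0,0,4,0,0,0],[0,0,5,0,0,0],[0,0,5,0,0,0],[0,0,5,0,0,0],[0,0,0,0,0,0]]' |grep -E 'tcp_pos|contact|width|grip'
python3 -m inch '[[0,4,0,0,0,0],[0,5,0,0,0,0],[0,5,0,0,0,0],[0,5,0,0,0,0],[0,5,0,0,0,0]]' >/dev/null
python3 -m inch '[[0,5,0,0,0,0],[0,5,0,0,0,0],[1,5,0,0,0,0],[2,4.5,0,0,0,0],[0,0,0,0,0,0]]'  >/dev/null
python3 -m inch '[[0,0,0,0,0,0]]' |grep -E 'tcp_pos|contact|width'
python3 - <<'E'
from h import *
p,P=cloud("wrist"); t=observe()["tcp_pos"];print(t)
for d in (.009,.012): print(bore(P,t[:2],t[2]+d,.003,.03))
E
```

```text
tcp_pos: [0.3922, -0.1905, 0.1996]
contact_force: [0.6, -0.2, -1.7]
grip_width: 0.359
grip_force: 59.9
tcp_pos: [0.4201, 0.2451, 0.1932]
contact_force: [-0.2, 0.6, -0.7]
grip_width: 0.359
[0.42028621 0.24473481 0.19385201]
[(array([0.4193, 0.2453]), np.float64(0.0223), np.float64(0.2011))]
[]
```

```bash

python3 -m inch '[[0.25,0.07,-4,0,0,0],[0,0,-2.5,0,0,0],[0,0,-2,0,0,0],[0,0,-1.5,0,0,0],[0,0,-1,0,0,0]]' |grep -E 'tcp_pos|contact|width'
python3 -m inch '[[0,0,-0.5,0,0,0],[0,0,-0.2,0,0,0],[0,0,0,0,0,0]]' |grep -E 'tcp_pos|contact|width'
python3 -m inch '[[0,0,-0.1,0,0,0],[0,0,-0.1,0,0,0],[0,0,0,0,0,0]]' |grep -E 'tcp_pos|contact|width'
```

```text
tcp_pos: [0.4233, 0.2459, 0.0844]
contact_force: [-0.2, -1.2, -0.8]
grip_width: 0.36
tcp_pos: [0.4234, 0.2463, 0.0782]
contact_force: [0.3, -0.3, -0.6]
grip_width: 0.361
tcp_pos: [0.4232, 0.2461, 0.0757]
contact_force: [0.4, -0.5, -0.9]
grip_width: 0.36
```

```bash

python3 -m inch '[[0,0,-0.1,0,0,0],[0,0,-0.1,0,0,0],[0,0,0,0,0,0]]' |grep -E 'tcp_pos|contact|width'
python3 -m inch '[[0,0,-0.1,0,0,0],[0,0,0,0,0,0]]' |grep -E 'tcp_pos|contact|width'
```

```text
tcp_pos: [0.4231, 0.2461, 0.0736]
contact_force: [-0.2, -0.1, -0.2]
grip_width: 0.356
tcp_pos: [0.4232, 0.2462, 0.0731]
contact_force: [-0.4, -0.0, 1.2]
grip_width: 0.361
```

```bash

python3 -m inch '[[0,0,-0.1,0,0,0],[0,0,0,0,0,0],[0,0,0,0,0,0],[0,0,0,0,0,0],[0,0,0,0,0,0]]' 1 |grep -E 'tcp_pos|contact|width'
python3 -m inch '[[0,0,3,0,0,0],[0,0,5,0,0,0],[0,0,4,0,0,0],[-4,0,0,0,0,0],[0,0,0,0,0,0]]' >/dev/null
python3 -m inch '[[0,0,0,0,0,0]]' |grep -E 'tcp_pos|contact|width'
python3 - <<'E'
from h import *
p,P=cloud("wrist"); print(fit(P,(.422,.246),.082,.004,.03),fit(P,(.422,.246),.066,.004,.04),fit(P,(.4218,.2459),.103,.006,.02),fit(P,(.522,.098),.015,.004,.05))
E
python3 -m inch '[[3,-4,0,0,0,0],[3,-4,0,0,0,0],[3,-4,0,0,0,0],[2,-3,0,0,0,0],[0,0,0,0,0,0]]' >/dev/null
python3 -m inch '[[0,0,0,0,0,0]]' |grep -E 'tcp_pos|contact|width'
python3 - <<'E'
from h import *
p,P=cloud("wrist"); cv2.imwrite("pics/w5.png",p["pixels"]); print(fit(P,(.522,.098),.015,.004,.05),bore(P,(.522,.098),.015,.004,.05))
E
```

```text
tcp_pos: [0.4232, 0.2462, 0.0718]
contact_force: [-0.1, 0.3, -0.4]
grip_width: 0.998
tcp_pos: [0.3834, 0.2461, 0.1915]
contact_force: [0.6, -0.1, 0.2]
grip_width: 0.998
(array([0.4225, 0.2461]), 0.0359, np.float64(0.082), 608) (array([0.4224, 0.2461]), 0.0619, np.float64(0.0659), 1487) (array([0.4218, 0.246 ]), 0.0139, np.float64(0.1023), 174) (array([0.522 , 0.0966]), 0.0503, np.float64(0.0148), 633)
tcp_pos: [0.4932, 0.0962, 0.1911]
contact_force: [-0.9, 0.2, -0.2]
grip_width: 0.999
(array([0.522, 0.096]), 0.0498, np.float64(0.0149), 1027) [(array([0.5217, 0.0959]), np.float64(0.0236), np.float64(0.0129))]
```

View pics/w5.png

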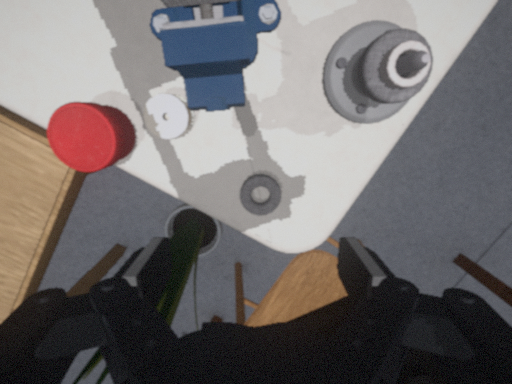

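The spacer is home, bright at (405,65): top at 82 mm, 0.7 mm off axis. The small wheel at (260,195) stands free.

```bash

python3 -m inch '[[2.9,0,-4,0,0,0],[0,0,-5,0,0,0],[0,0,-4,0,0,0],[0,0,-3,0,0,0],[0,0,-1.5,0,0,0]]' >/dev/null
python3 -m inch '[[0,0,-1,0,0,0],[0,0,0,0,0,0],[0,0,0,0,0,0]]' |grep -E 'tcp_pos|contact|width'
```

```text
tcp_pos: [0.523, 0.0963, 0.0082]
contact_force: [1.0, -0.3, -0.4]
grip_width: 1.001
```

```bash

python3 -m inch '[[-0.1,0,-0.5,0,0,0],[0,0,0,0,0,0]]' |grep -E 'tcp_pos|contact|width'
python3 -m inch '[[0,0,0,0,0,0],[0,0,0,0,0,0],[0,0,0,0,0,0],[0,0,0,0,0,0],[0,0,0,0,0,0]]' 0 |grep -E 'tcp_pos|contact|width|grip'
python3 -m inch '[[0,0,4,0,0,0],[0,0,5,0,0,0],[0,0,5,0,0,0],[-2,3,5,0,0,0],[-3,4,0,0,0,0]]' >/dev/null
python3 -m inch '[[-3,4,0,0,0,0],[-2,4,0,0,0,0],[0,0,0,0,0,0],[0,0,0,0,0,0]]' |grep -E 'tcp_pos|contact|width|grip'
python3 - <<'E'
from h import *
p,P=cloud("wrist"); t=observe()["tcp_pos"];print(t)
for d in (.009,.012): print(bore(P,t[:2],t[2]+d,.003,.03))
E
```

```text
tcp_pos: [0.521, 0.0961, 0.0016]
contact_force: [-0.3, 0.2, -0.5]
grip_width: 1.001
tcp_pos: [0.5217, 0.0962, 0.0026]
contact_force: [-0.3, 0.2, 5.2]
grip_width: 0.514
grip_force: 61.2
tcp_pos: [0.4212, 0.2458, 0.1911]
contact_force: [0.7, 1.3, -1.3]
grip_width: 0.512
grip_force: 61.5
[0.42145159 0.24540464 0.19117906]
[]
[(array([0.4216, 0.2457]), np.float64(0.0236), np.float64(0.2014))]
```

```bash

python3 -m inch '[[0,0,-4,0,0,0],[0,0,-2.5,0,0,0],[0,0,-2,0,0,0],[0,0,-1,0,0,0],[0,0,0,0,0,0]]' |grep -E 'tcp_pos|contact|width'
python3 -m inch '[[0,0,-0.3,0,0,0],[0,0,-0.1,0,0,0],[0,0,0,0,0,0]]' |grep -E 'tcp_pos|contact|width'
python3 -m inch '[[0,0,-0.1,0,0,0],[0,0,-0.1,0,0,0],[0,0,0,0,0,0]]' |grep -E 'tcp_pos|contact|width'
```

```text
tcp_pos: [0.4212, 0.2458, 0.0964]
contact_force: [-0.2, -0.5, -0.7]
grip_width: 0.507
tcp_pos: [0.4213, 0.2463, 0.0932]
contact_force: [0.5, -0.2, -0.9]
grip_width: 0.51
tcp_pos: [0.4211, 0.2461, 0.0906]
contact_force: [-0.4, -0.6, -1.3]
grip_width: 0.506
```

```bash

python3 -m inch '[[0,0,-0.1,0,0,0],[0,0,-0.1,0,0,0],[0,0,0,0,0,0]]' |grep -E 'tcp_pos|contact|width'
python3 -m inch '[[0,0,-0.1,0,0,0],[0,0,-0.1,0,0,0],[0,0,0,0,0,0]]' |grep -E 'tcp_pos|contact|width'
```

```text
tcp_pos: [0.4211, 0.2461, 0.0886]
contact_force: [-0.8, -0.4, -1.0]
grip_width: 0.512
tcp_pos: [0.4211, 0.2461, 0.0866]
contact_force: [0.3, 0.7, -1.4]
grip_width: 0.511
```

```bash

python3 -m inch '[[0,0,-0.1,0,0,0],[0,0,0,0,0,0]]' |grep -E 'tcp_pos|contact|width'
python3 -m inch '[[0,0,-0.1,0,0,0],[0,0,0,0,0,0]]' |grep -E 'tcp_pos|contact|width'
```

```text
tcp_pos: [0.4211, 0.2461, 0.0857]
contact_force: [0.4, 0.3, -0.9]
grip_width: 0.509
tcp_pos: [0.4213, 0.2462, 0.0855]
contact_force: [-1.8, -1.5, 4.3]
grip_width: 0.51
```

```bash

python3 -m inch '[[0,0,0,0,0,0],[0,0,0,0,0,0],[0,0,0,0,0,0],[0,0,0,0,0,0]]' 1 |grep -E 'tcp_pos|contact|width'
python3 -m inch '[[0,0,3,0,0,0],[0,0,5,0,0,0],[0,0,3,0,0,0],[-4,0,0,0,0,0],[0,0,0,0,0,0]]' >/dev/null
python3 -m inch '[[0,0,0,0,0,0]]' |grep -E 'tcp_pos|contact|width'
python3 - <<'E'
from h import *
p,P=cloud("wrist"); print(fit(P,(.422,.246),.098,.003,.04),fit(P,(.422,.246),.066,.004,.045),fit(P,(.4218,.2459),.105,.003,.02))
E
python3 -m inch '[[0,-5,0,0,0,0],[0,-5,0,0,0,0],[0,-5,0,0,0,0],[0,-5,0,0,0,0],[0,-5,0,0,0,0]]' >/dev/null
python3 -m inch '[[0,-5,0,0,0,0],[0,-5,0,0,0,0],[0,-5,0,0,0,0],[0,-5,0,0,0,0],[0,-5,0,0,0,0]]' 0.7 >/dev/null
python3 -m inch '[[0,-5,0,0,0,0],[-2,-5,0,0,0,0],[0,0,0,0,0,0],[0,0,0,0,0,0]]' |grep -E 'tcp_pos|contact|width'
python3 - <<'E'
from h import *
p,P=cloud("wrist"); cv2.imwrite("pics/w6.png",p["pixels"]); print(fit(P,(.3817,-.3653),.027,.004,.04),fit(P,(.438,-.269),.021,.004,.045),fit(P,(.494,-.434),.09,.02,.045))
E
```

```text
tcp_pos: [0.4211, 0.2462, 0.0846]
contact_force: [0.6, 0.2, 0.3]
grip_width: 0.999
tcp_pos: [0.3814, 0.2462, 0.1946]
contact_force: [0.0, 0.0, -0.1]
grip_width: 0.998
(array([0.4219, 0.2461]), 0.05, np.float64(0.098), 1632) (array([0.4222, 0.2463]), 0.0617, np.float64(0.0658), 825) (array([0.4215, 0.2462]), 0.0097, np.float64(0.1051), 87)
tcp_pos: [0.3611, -0.354, 0.1941]
contact_force: [0.1, -0.6, 0.2]
grip_width: 0.703
(array([ 0.3818, -0.3655]), 0.0391, np.float64(0.0271), 803) (array([ 0.442, -0.272]), 0.0616, np.float64(0.0209), 1453) (array([ 0.493 , -0.4423]), 0.0054, np.float64(0.0764), 37)
```

View pics/w6.png

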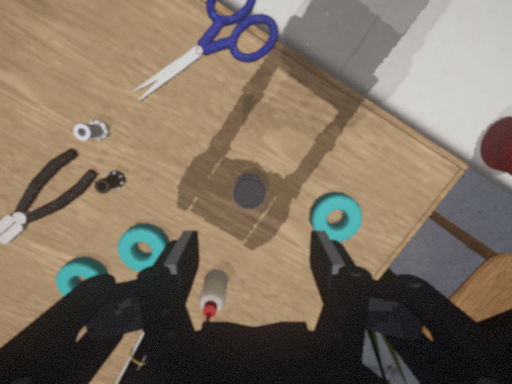

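The cap at (249,190) measures 39 mm across with its top at 27 mm, and stands well clear of the turquoise rings (142,248) and (336,217) and the oil bottle (213,290). The small wheel is seated: top at 98 mm, within 0.5 mm of the axis.

```bash

python3 -m inch '[[2.05,-1.15,-4,0,0,0],[0,0,-5,0,0,0],[0,0,-4,0,0,0],[0,0,-3,0,0,0],[0,0,-1.5,0,0,0]]' >/dev/null
python3 -m inch '[[0,0,-0.9,0,0,0],[0,0,0,0,0,0],[0,0,0,0,0,0]]' |grep -E 'tcp_pos|contact|width'
python3 -m inch '[[0,0,0,0,0,0],[0,0,0,0,0,0],[0,0,0,0,0,0],[0,0,0,0,0,0]]' 0 |grep -E 'tcp_pos|contact|width|grip'
python3 -m inch '[[0,0,3,0,0,0],[0,0,5,0,0,0],[0,0,5,0,0,0],[0,0,6,0,0,0],[0,0,0,0,0,0]]' |grep -E 'tcp_pos|contact|width|grip'
```

```text
tcp_pos: [0.3823, -0.366, 0.0122]
contact_force: [-0.4, -0.1, 0.4]
grip_width: 0.697
tcp_pos: [0.3822, -0.366, 0.0122]
contact_force: [-0.1, 0.4, 5.9]
grip_width: 0.417
grip_force: 60.1
tcp_pos: [0.383, -0.367, 0.207]
contact_force: [0.5, -0.2, -2.9]
grip_width: 0.417
grip_force: 60.2
```

```bash

python3 -m inch '[[0,5,0,0,0,0],[0,5,0,0,0,0],[0,5,0,0,0,0],[0,5,0,0,0,0],[0,5,0,0,0,0]]' >/dev/null
python3 -m inch '[[0,5,0,0,0,0],[0,5,0,0,0,0],[0,5,0,0,0,0],[0,5,0,0,0,0],[0,5,0,0,0,0]]' >/dev/null
python3 -m inch '[[1,5,0,0,0,0],[2,5,0,0,0,0],[0.9,1.3,0,0,0,0],[0,0,0,0,0,0],[0,0,0,0,0,0]]' |grep -E 'tcp_pos|contact|width'
python3 - <<'E'
from h import *
p,P=cloud("wrist"); cv2.imwrite("pics/w7.png",p["pixels"]); t=observe()["tcp_pos"];print(t)
R=np.array(observe()["tcp_rot"]);
m=abs((P-t)@R[:,1])<.021; P[~m]=np.nan
print(fit(P,t[:2],t[2]+.016,.004,.03))
E
```

```text
tcp_pos: [0.4202, 0.2469, 0.1997]
contact_force: [0.0, 0.9, -2.1]
grip_width: 0.421
[0.4203304  0.24680779 0.20016208]
(array([0.4163, 0.2478]), 0.0443, np.float64(0.2147), 3931)
```

View pics/w7.png

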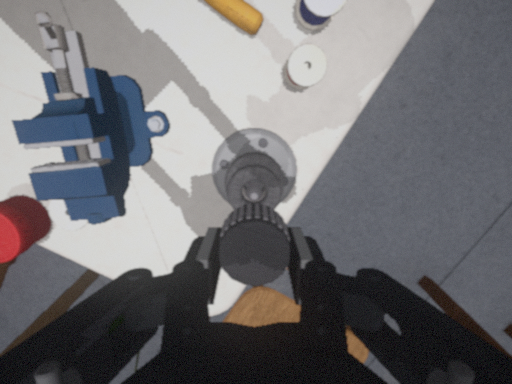

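The cap is upright in the pads, with its top disc at (255,247), and the stack with the arbor tip is ahead at (254,185). I'll measure the cap's centre from that disc.

```bash

python3 - <<'E'
from h import *
p,P=cloud("wrist"); t=observe()["tcp_pos"];R=np.array(observe()["tcp_rot"]);print(t)
L=(P-t)@R; m=(abs(L[...,2]+.0155)<.003)&(np.abs(L[...,1])<.012)
v=np.mgrid[:384,:512][0]; m&=(v<300)
Q=L[m]; print(np.median(Q[:,2]),"tool x span",np.percentile(Q[:,0],[0.5,99.5]))
for a in np.linspace(-.012,.012,7):
  k=Q[abs(Q[:,1]-a)<.001]; print(round(a,3),k[:,0].min().round(4),k[:,0].max().round(4))
print(L[247,255])
E
```

```text
[0.4204487  0.24679567 0.20052671]
-0.014624805493131545 tool x span [-0.01699813  0.01863118]
-0.012 -0.0136 0.0145
-0.008 -0.015 0.0172
-0.004 -0.0172 0.0187
0.0 -0.0177 0.0192
0.004 -0.0171 0.0188
0.008 -0.0158 0.0175
0.012 -0.0132 0.0149
[ 0.00478287  0.00079694 -0.01428332]
```

```bash

python3 -m inch '[[0.22,-0.06,-3,0,0,0],[0,0,-2.5,0,0,0],[0,0,-1.5,0,0,0],[0,0,-0.5,0,0,0],[0,0,0,0,0,0]]' |grep -E 'tcp_pos|contact|width'
python3 -m inch '[[0,0,-0.3,0,0,0],[0,0,-0.2,0,0,0],[0,0,0,0,0,0]]' |grep -E 'tcp_pos|contact|width'
python3 -m inch '[[0,0,-0.2,0,0,0],[0,0,-0.1,0,0,0],[0,0,0,0,0,0]]' |grep -E 'tcp_pos|contact|width'
```

```text
tcp_pos: [0.4231, 0.247, 0.1263]
contact_force: [0.6, 0.5, -0.8]
grip_width: 0.414
tcp_pos: [0.4229, 0.2471, 0.1208]
contact_force: [0.2, 0.6, -2.2]
grip_width: 0.418
tcp_pos: [0.4228, 0.247, 0.1176]
contact_force: [-1.0, -0.2, -0.9]
grip_width: 0.421
```

```bash

python3 -m inch '[[0,-0.05,-0.2,0,0,0],[0,0,-0.2,0,0,0],[0,0,0,0,0,0]]' |grep -E 'tcp_pos|contact|width'
python3 -m inch '[[0,0,-0.1,0,0,0],[0,0,0,0,0,0]]' |grep -E 'tcp_pos|contact|width'
python3 -m inch '[[0,0,-0.1,0,0,0],[0,0,0,0,0,0]]' |grep -E 'tcp_pos|contact|width'
```

```text
tcp_pos: [0.4227, 0.2465, 0.1134]
contact_force: [0.1, -1.1, -2.1]
grip_width: 0.418
tcp_pos: [0.4229, 0.2465, 0.1127]
contact_force: [-0.3, 0.6, -1.5]
grip_width: 0.416
tcp_pos: [0.4228, 0.2465, 0.1116]
contact_force: [0.1, -0.8, -1.8]
grip_width: 0.413
```

```bash

python3 -m inch '[[0,0,-0.1,0,0,0],[0,0,0,0,0,0]]' |grep -E 'tcp_pos|contact|width'
python3 -m inch '[[0,0,-0.05,0,0,0],[0,0,0,0,0,0]]' |grep -E 'tcp_pos|contact|width'
```

```text
tcp_pos: [0.423, 0.2466, 0.1112]
contact_force: [-0.4, -0.2, 0.8]
grip_width: 0.415
tcp_pos: [0.4231, 0.2466, 0.1111]
contact_force: [-2.1, -0.2, 5.3]
grip_width: 0.419
```

Contact came at the expected height, so I'm releasing, retreating and checking.

```bash

python3 -m inch '[[0,0,0,0,0,0],[0,0,0,0,0,0],[0,0,0,0,0,0],[0,0,0,0,0,0]]' 1 |grep -E 'tcp_pos|contact|width'
python3 -m inch '[[0,0,2,0,0,0],[0,0,4,0,0,0],[0,0,4,0,0,0],[-5,0,2,0,0,0],[0,0,0,0,0,0]]' >/dev/null
python3 -m inch '[[0,0,0,0,0,0]]' |grep -E 'clock|tcp_pos|contact|width'
python3 - <<'E'
from h import *
p,P=cloud("wrist"); cv2.imwrite("pics/w8.png",p["pixels"]); print(fit(P,(.422,.246),.127,.004,.04),fit(P,(.422,.246),.098,.003,.04),fit(P,(.422,.246),.066,.004,.045))
E
```

```text
tcp_pos: [0.4229, 0.2466, 0.1101]
contact_force: [-0.1, 0.4, 0.1]
grip_width: 1.003
clock: 38.17
tcp_pos: [0.3731, 0.2466, 0.2313]
contact_force: [0.3, 0.1, -0.1]
grip_width: 1.003
(array([0.4221, 0.246 ]), 0.0383, np.float64(0.1261), 1065) (array([0.421 , 0.2459]), 0.0495, np.float64(0.0978), 430) (array([0.4218, 0.2461]), 0.061, np.float64(0.0657), 622)
```

View pics/w8.png

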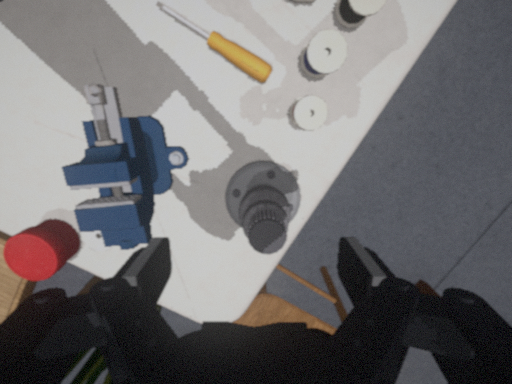

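The whole stack is on the arbor at (265,215), with the cap's top disc at (267,236). The cap's top measures 126 mm (127 nominal, and this camera reads about 1 mm low) and sits on the axis. Handing in.

```bash
python3 -c "from bench import *; print(close_job())"
```

```text
the job is handed in; nothing more can be done
None
```

The arbor is loaded in order (large wheel, spacer, small wheel, knurled cap), each measured seated flat within about 1 mm of the axis, and I touched none of the bystanders or turquoise rings; handed in at about 38 s, and the hand-in returned no verdict.

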